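# Scan converter boards in the push-push tray scanner

### The job

Run every loose converter board on the felt mat through the board scanner: its push-push tray starts locked in (each full press either releases it, so that it springs out, or locks it home), so press it out, lay each board flat in a pocket of its own, press the tray home so that it stays locked, turn the knob on the hood clockwise past its click, leave it there two full seconds and turn it back past the click. Then press the tray to release it, lay every board flat in the open grey finished tray, not on one another or on the speaker, and press the empty scanner tray home so that it is locked again. A board may get knocked out of place, so check; leave the screw cup, speaker, remote control and screwdriver where they are.

Things in the scene. Friction and masses are not known exactly. Their poses are not given: they have to be found in the camera images.
- board0: Converter board, all four alike: board 70 (x) x 44 (y) x 3 mm, about 90 g, with an aluminium heatsink block on its centre, 30 (x) x 24 (y) mm, top 29 mm above the underside; parts up to 14 mm tall near the short ends. Origin: centre of the underside, z up. On the felt mat at the start, any yaw. Only two or three of the four are present; the others are None.
- board1: Converter board, all four alike: board 70 (x) x 44 (y) x 3 mm, about 90 g, with an aluminium heatsink block on its centre, 30 (x) x 24 (y) mm, top 29 mm above the underside; parts up to 14 mm tall near the short ends. Origin: centre of the underside, z up. On the felt mat at the start, any yaw. Only two or three of the four are present; the others are None.
- board2: Converter board, all four alike: board 70 (x) x 44 (y) x 3 mm, about 90 g, with an aluminium heatsink block on its centre, 30 (x) x 24 (y) mm, top 29 mm above the underside; parts up to 14 mm tall near the short ends. Origin: centre of the underside, z up. On the felt mat at the start, any yaw. Only two or three of the four are present; the others are None.
- board3: Converter board, all four alike: board 70 (x) x 44 (y) x 3 mm, about 90 g, with an aluminium heatsink block on its centre, 30 (x) x 24 (y) mm, top 29 mm above the underside; parts up to 14 mm tall near the short ends. Origin: centre of the underside, z up. On the felt mat at the start, any yaw. Only two or three of the four are present; the others are None.
- tray (a joint): Scanner tray slide, m: 0 = sprung fully out toward the robot, 0.100 = locked home, 0.115 = hard stop. Push-push: pressed past 0.112 and let go, it stays at 0.100; pressed again past 0.112 and let go, a spring (3 N out, 4.5 N in; damped, 0.15 m/s) drives it out to 0. Half a press changes nothing. Starts locked.
- push_plate (a point): Middle of the top edge of the front face of the tray's push plate, a black upright plate facing the robot: 80 mm wide (y), 6 mm thick, 22 to 60 mm above the bench, 78 mm in front of the pocket centres; moves with the tray. x = push direction: push its face along x with closed fingers. When locked, the hood begins 48 mm beyond this face.
- pocket0 (a point): Centre of the floor of the right (-y) pocket of the scanner tray (moves with it; x = push direction, away from the robot). Floor 26 mm above the bench; pocket 84 (x) x 54 (y) mm, a board lies lengthwise along x. Pockets 62 mm apart; dividers 6 mm, rim 8 mm high over the floor. When locked it lies under the hood (underside 73 mm above the bench).
- pocket1 (a point): Centre of the floor of the middle pocket of the scanner tray (moves with it; x = push direction, away from the robot). Floor 26 mm above the bench; pocket 84 (x) x 54 (y) mm, a board lies lengthwise along x. Pockets 62 mm apart; dividers 6 mm, rim 8 mm high over the floor. When locked it lies under the hood (underside 73 mm above the bench).
- pocket2 (a point): Centre of the floor of the left (+y) pocket of the scanner tray (moves with it; x = push direction, away from the robot). Floor 26 mm above the bench; pocket 84 (x) x 54 (y) mm, a board lies lengthwise along x. Pockets 62 mm apart; dividers 6 mm, rim 8 mm high over the floor. When locked it lies under the hood (underside 73 mm above the bench).
- knob (a joint): Turn of the knob on the hood, rad, growing clockwise from above: 0 = standby stop, 1.2 = scan stop, a click at 0.6 between (about 0.12 N m to pass; beyond it the knob runs on to about 0.85, or 0.35 on the way back, and stays). Scan is above 0.75, standby below 0.45. Starts at 0 to 0.2.
- knob_grip (a point): On the knob's axis at the height to grip, 123 mm above the bench: an upright bar 42 mm long (along this x), 14 mm thick (along y), its top 8 mm above and its foot (a 44 mm disc) 22 mm below this point. Turns with the knob.
- scanner: The bench board scanner, fixed to the bench: white hood 170 mm deep x 244 mm wide, top 91 mm above the bench, open toward the robot, with the tray sliding in under it and the black knob on top. Origin on the bench under the centre of the tray when locked; x = push direction; the hood spans x from -30 to 140 mm, the knob stands at x 15, y 55 mm.
- mat: Felt mat, 250 x 240 x 4 mm, on which the boards to be scanned lie; left or right of the scanner. Origin: centre of the underside, fixed.
- done_tray_in (a point): Centre of the inner floor (about 4 mm above the bench) of the finished tray: an open grey plastic tray 240 (x) x 250 (y) mm outside, walls 4 mm thick and 18 mm high, fixed, on the other side of the scanner from the mat.
- speaker: Black loudspeaker block, 50 x 50 x 30 mm, standing in a corner of the finished tray; to be left alone. Origin: centre of the underside.
- screw_cup: Bystander among the boards: steel screw cup, 34 mm across, 18 mm tall, on the mat. Origin: centre of the underside.
- remote: Bystander: black remote control 150 x 45 x 18 mm.
- screwdriver: Bystander: screwdriver.

How it is judged (in metres and radians):
On the way, in this order (a step that is already met when the one before it is completed fails the run):
1. the tray is out and every board lies flat in a pocket, let go (x of board0 in the frame of pocket1 between -0.012 and 0.012 m and y of board0 in the frame of pocket1 between -0.07 and 0.07 m and z of board0 in the frame of pocket1 between -0.003 and 0.003 m and angle between each of board0, board1, board2, board3's own z axis and vertical below 0.08 rad and x of board1 in the frame of pocket1 between -0.012 and 0.012 m and y of board1 in the frame of pocket1 between -0.07 and 0.07 m and z of board1 in the frame of pocket1 between -0.003 and 0.003 m and x of board2 in the frame of pocket1 between -0.012 and 0.012 m and y of board2 in the frame of pocket1 between -0.07 and 0.07 m and z of board2 in the frame of pocket1 between -0.003 and 0.003 m and x of board3 in the frame of pocket1 between -0.012 and 0.012 m and y of board3 in the frame of pocket1 between -0.07 and 0.07 m and z of board3 in the frame of pocket1 between -0.003 and 0.003 m and value of joint tray below 0.006 m and linear speed of each of board0, board1, board2, board3 below 0.02 m/s), for 0.2 s.
2. the loaded tray is locked home and let go (x of board0 in the frame of pocket1 between -0.012 and 0.012 m and y of board0 in the frame of pocket1 between -0.07 and 0.07 m and z of board0 in the frame of pocket1 between -0.003 and 0.003 m and angle between each of board0, board1, board2, board3's own z axis and vertical below 0.08 rad and x of board1 in the frame of pocket1 between -0.012 and 0.012 m and y of board1 in the frame of pocket1 between -0.07 and 0.07 m and z of board1 in the frame of pocket1 between -0.003 and 0.003 m and x of board2 in the frame of pocket1 between -0.012 and 0.012 m and y of board2 in the frame of pocket1 between -0.07 and 0.07 m and z of board2 in the frame of pocket1 between -0.003 and 0.003 m and x of board3 in the frame of pocket1 between -0.012 and 0.012 m and y of board3 in the frame of pocket1 between -0.07 and 0.07 m and z of board3 in the frame of pocket1 between -0.003 and 0.003 m and value of joint tray between 0.097 and 0.103 m and velocity of joint tray between -0.01 and 0.01 m/s and contact force between the fingers and tray below 0.3 N), for 0.3 s.
3. the knob is past its click at scan for two seconds, the tray locked (value of joint knob above 0.75 rad and value of joint tray between 0.097 and 0.103 m and velocity of joint tray between -0.01 and 0.01 m/s), for 1.8 s.
4. the knob is back at standby, the tray still locked (value of joint knob below 0.45 rad and value of joint tray between 0.097 and 0.103 m and velocity of joint tray between -0.01 and 0.01 m/s), for 0.2 s.
5. the tray is released and out, the knob at standby (value of joint tray below 0.006 m and value of joint knob below 0.45 rad), for 0.2 s.
At the end, for the whole second after the job is handed in: every board present lies flat (within 0.08 rad, underside within 4 mm of the floor) inside the finished tray, at rest; the scanner's tray is locked (joint 0.097 to 0.103) and the knob is at standby (below 0.45 rad) (all of step 4 and x of board0 in the frame of done_tray_in between -0.1 and 0.1 m and y of board0 in the frame of done_tray_in between -0.105 and 0.105 m and z of board0 in the frame of done_tray_in between -0.004 and 0.004 m and angle between each of board0, board1, board2, board3's own z axis and vertical below 0.08 rad and x of board1 in the frame of done_tray_in between -0.1 and 0.1 m and y of board1 in the frame of done_tray_in between -0.105 and 0.105 m and z of board1 in the frame of done_tray_in between -0.004 and 0.004 m and x of board2 in the frame of done_tray_in between -0.1 and 0.1 m and y of board2 in the frame of done_tray_in between -0.105 and 0.105 m and z of board2 in the frame of done_tray_in between -0.004 and 0.004 m and x of board3 in the frame of done_tray_in between -0.1 and 0.1 m and y of board3 in the frame of done_tray_in between -0.105 and 0.105 m and z of board3 in the frame of done_tray_in between -0.004 and 0.004 m and linear speed of each of board0, board1, board2, board3 below 0.02 m/s); the robot touches nothing.
It fails at once if a bystander (screw cup, speaker, remote, screwdriver) is shifted by more than 4 cm (distance of any of screw_cup, speaker, remote, screwdriver from where it was at the start of the episode above 0.04 m).
Of board0, board1, board2, board3 only 2 to 3 are there at a start; the rules pass over those that are not, and their reading is None.
At some moment in a run one of board0, board1, board2, board3 may be knocked a few centimetres aside while the robot is not near it.
It also fails if it takes over 210 s, if anything falls off the work surface, if the arm or the gripper's body presses on something with over 40 N, if the wrist force passes 120 N, or if a joint passes its speed limit or range.

### The arm

A 6-joint arm with a two-finger parallel gripper is mounted at the origin on the work surface. World frame = base frame: x ahead of the robot, y to its left, z up, the work surface at z = 0. Lengths are in m, angles in degrees, forces in N, time in s.
With the tool pointing down it reaches from about 0.325 to 0.775 m from the base axis. Payload 5.5 kg.
Tool frame: the origin (TCP) lies at the centre of the arm's flange, where the gripper is bolted on; the fingertips stand 182 mm ahead of it and the grasp point (between the pads) lies 163 mm ahead of it; z points along the fingers, y is the line along which they close (so a half turn about z gives the same grasp; the last joint's range is limited). The gripper opens to 88 mm and grips with 3 to 60 N. Pads are 20 mm wide; open, the fingers measure 115 mm over their backs; the gripper's body (75 mm by 178 mm) begins 61 mm behind the grasp point.
Start: joints at [-71.087, 5.22, 70.514, -0, 104.267, -3.249], TCP at [0.226, -0.556, 0.405] pointing down, gripper open.
Joint ranges: [-164.24, 164.24], [-49.07, 125.15], [9.68, 141.18], [-86.29, 266.29], [3.28, 154.24], [-151.56, 151.56]. Speed limits (degrees/s): [147.25, 147.25, 172.46, 180, 180, 180].

### API

Orientations are given as [roll, pitch, yaw] about the fixed x, y, z axes, in that order (R = Rz(yaw) Ry(pitch) Rx(roll)).
In Python, from station import r gives the robot as it stands. The module is installed in compiled form; this text tells all that it offers. Calls block until the motion is done:
- r.reach(position, orientation): joint-space move of the TCP to a pose.
- r.servo_line(position, rotation=None, speed=0.15): straight line of the TCP; rotation=None keeps the orientation; speed is the mean speed in m/s.
- r.move_joints(angles): joint-space move.
- r.let_go() and r.grab(squeeze=None): open the fingers fully, or close them until they stop; squeeze is the grip in N (None keeps the last).
- r.wait(seconds).
- r.inverse_kinematics(position, orientation): joint angles nearest the present ones, or None.
- r.sense(): the state.
- r.snapshot(name): name is "side" or "top"; returns a dict with "frame" (384x512x3 uint8, red, green, blue), "fx", "fy", "cx", "cy" (pixels), "R" (3x3) and "t" (3): a world point X has camera coordinates R X + t. Camera axes: x right, y down, z forward; pixel columns grow to the right and rows downward; lengths in m; the calibration is good to about 2 mm. A picture is of the moment at which its call begins. There is no depth.
A pose or a line that the arm cannot do raises r.IKError and nothing moves.
- r.hand_in(): hands the job in; it is judged then, once.
The state is a dict: "clock": time; "joints": joint angles; "joint_vel": joint speeds; "joint_torque": joint torques, N m; "tcp_pos": TCP position; "orientation": TCP orientation; "contact_force": force on the tool from outside, world axes, zero at the start; "torque": the same for the moment, N m; "opening": finger opening in m; "gripper_force": force on a finger pad.
Only numpy, scipy, OpenCV 4.12 (cv2) and the standard library are available. Lean on these libraries where they do the work, as an engineer would, in place of code of your own. Each camera call takes 0.05 s, during which the arm holds its last target. There are 200 camera calls.

## Working session

There is one attempt and no reset: what is moved stays moved. The work goes in short steps, each a Python script; the robot and the scene stay as the last script left them, time stands still between calls to the robot, and variables do not carry over. Pictures are saved under pics/ and viewed, at most 14 in all, crops included, and the job is handed in when it is done.

```bash
mkdir -p pics
python3 - <<'E'
from station import r
import cv2
s=r.sense(); print(s['clock'],s['opening'],s['contact_force'])
for n in ("top","side"):
    d=r.snapshot(n); cv2.imwrite(f'pics/{n}0.png',cv2.resize(d['frame'][:,:,::-1],None,fx=1.5,fy=1.5)); cv2.imwrite(f'{n}0raw.png',d['frame'][:,:,::-1])
    print(n,d['fx'],d['cx'],d['cy'],d['R'],d['t'])
E
```

```text
0.0 0.08767646004455128 [-0.30943845 -0.54556302  0.00219462]
top 381.38736125661416 254.6081184811379 193.06407076412953 [[ 0.01662555 -0.99933117  0.03257013]
 [-0.98835298 -0.02135364 -0.15067316]
 [ 0.15126788 -0.02968576 -0.98804695]] [-0.0189721   0.45786861  0.9676095 ]
side 350.1773240174107 259.3431396814388 193.81339505598217 [[-0.76466362 -0.64416195  0.01857232]
 [-0.38735942  0.43640754 -0.81209676]
 [ 0.51501672 -0.62817501 -0.58322717]] [0.35186348 0.25323764 0.84905136]
```

View pics/top0.png

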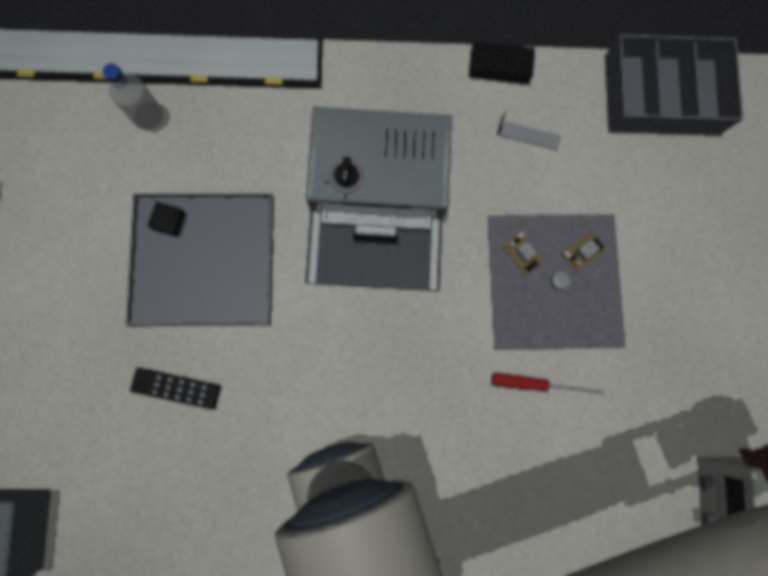

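View pics/side0.png

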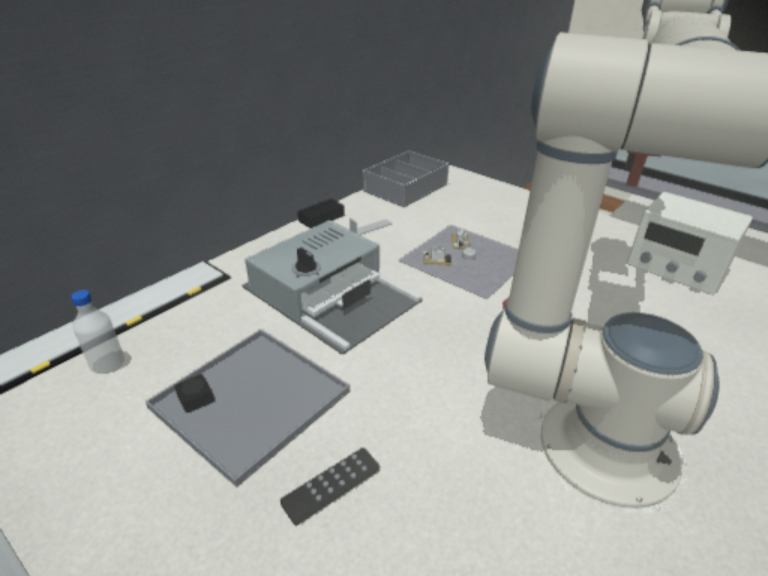

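The top view shows two boards on the mat at about (523,251) and (584,252), the cup at (561,281), the hood corners at (313,107), (452,114), (446,209) and (309,203), and the knob at (346,175). The finished tray is on the left with the speaker at its far-left corner. The side view agrees with this.

```bash
cat > h.py <<'E'
import cv2, numpy as np
from station import r
def ray(d,u,v,z):
    R,t=np.array(d['R']),np.array(d['t']); C=-R.T@t
    w=R.T@np.array([(u-d['cx'])/d['fx'],(v-d['cy'])/d['fy'],1.])
    return (C+w*(z-C[2])/w[2])[:2]
def proj(d,X):
    c=np.array(d['R'])@np.array(X,float)+d['t']; return np.array([d['fx']*c[0]/c[2]+d['cx'],d['fy']*c[1]/c[2]+d['cy']])
def crop(d,x0,y0,x1,y1,k): return cv2.resize(d['frame'][y0:y1,x0:x1,::-1],None,fx=k,fy=k,interpolation=cv2.INTER_CUBIC)
E
python3 - <<'E'
from h import *
d=r.snapshot('top')
a=crop(d,325,140,420,235,4); b=crop(d,200,65,305,160,4)
cv2.imwrite('pics/c1.png',np.hstack([a,b]))
print(a.shape)
px=np.array([(313,107),(452,114),(446,209),(309,203)])/1.5
P=[ray(d,*p,.091) for p in px]; print(np.round(P,4))
for n,p in dict(knob=(346,175),matc=(555,281),cup=(561,281),b1=(523,251),b2=(584,252)).items(): print(n,ray(d,p[0]/1.5,p[1]/1.5,.02 if n!='knob' else .131))
for p in [(135,195),(273,194),(271,325),(128,326)]: print(ray(d,p[0]/1.5,p[1]/1.5,.018))
print('speaker',ray(d,167/1.5,219/1.5,.02))
E
```

```text
(380, 380, 3)
[[ 0.7667  0.1161]
 [ 0.7616 -0.1255]
 [ 0.5902 -0.115 ]
 [ 0.5945  0.1168]]
knob [0.63101584 0.05432881]
matc [ 0.48284436 -0.3222812 ]
cup [ 0.48308586 -0.33320487]
b1 [ 0.53672816 -0.26530062]
b2 [ 0.53753957 -0.37714244]
[0.62358951 0.43733128]
[0.63221321 0.19021051]
[0.39370536 0.18292271]
[0.3871234  0.43023013]
speaker [0.57998681 0.37641028]
```

View pics/c1.png

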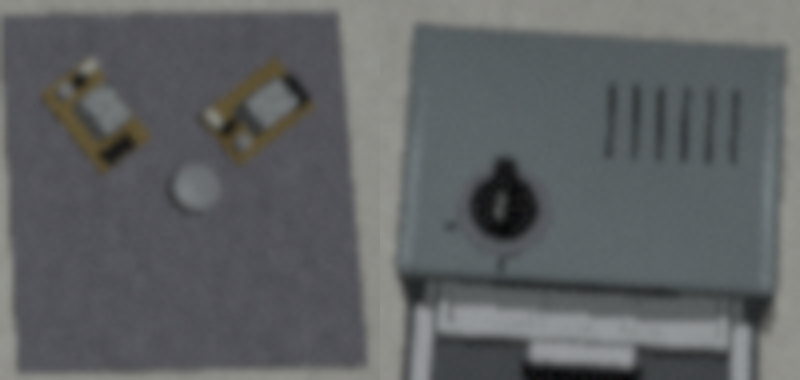

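The crop shows both boards clearly, each a tan outline with a light heatsink on top. The cup is at crop (195,187). The knob bar points nearly along x, with its bright mark at about (503,205). I'll measure these with masks and check the scanner pose with an overlay.

```bash
cat >> h.py <<'E'
def boards(d,lo,hi,zf,show=False):
    """tan-board blobs in pixel window lo..hi (x,y) ; zf = floor height under the board -> list of (x,y,yaw deg,size)"""
    im=d['frame'][lo[1]:hi[1],lo[0]:hi[0]]; k=4
    im=cv2.resize(im,None,fx=k,fy=k,interpolation=cv2.INTER_CUBIC)
    hsv=cv2.cvtColor(im,cv2.COLOR_RGB2HSV)
    m=cv2.inRange(hsv,(10,70,50),(32,255,255))
    m=cv2.morphologyEx(m,cv2.MORPH_CLOSE,np.ones((33,33)))
    out=[]
    for c in cv2.findContours(m,cv2.RETR_EXTERNAL,cv2.CHAIN_APPROX_NONE)[0]:
        if cv2.contourArea(c)<2000: continue
        q=(c[:,0]+.5)/k-.5+lo
        w=np.array([ray(d,u,v,zf+.003) for u,v in q])
        (cx,cy),(a,b),an=cv2.minAreaRect((w*1000).astype(np.float32))
        if a<b: an+=90; a,b=b,a
        out.append((cx/1000,cy/1000,(an+90)%180-90,a,b))
    return out
E
python3 - <<'E'
from h import *
d=r.snapshot('top')
for b in boards(d,(325,140),(420,235),.004): print(np.round(b,4))
O=np.array([.6233,-.0005]); y=np.radians(-1.5); M=np.array([[np.cos(y),-np.sin(y)],[np.sin(y),np.cos(y)]])
im=crop(d,190,60,310,205,4)
def dot(x,yy,z,c):
    p=proj(d,[*(O+M@[x,yy]),z]); cv2.circle(im,tuple(int(v) for v in (p-[190,60]+.5)*4),3,c,-1)
for x in(-.03,.14):
    for yy in(-.122,.122): dot(x,yy,.091,(0,0,255))
for yy in(-.04,0,.04): dot(-.078,yy,.06,(0,255,0)); dot(-.078,yy,.022,(255,0,0))
dot(.015,.055,.131,(0,255,255)); dot(.015+.021,.055,.131,(0,255,255)); dot(.015-.021,.055,.131,(0,255,255))
m=crop(d,325,140,420,235,3)
for b in boards(d,(325,140),(420,235),.004):
    for s in(-.035,0,.035):
        a=np.radians(b[2]); p=proj(d,[b[0]+s*np.cos(a),b[1]+s*np.sin(a),.007]); cv2.circle(m,tuple(int(v) for v in (p-[325,140]+.5)*3),3,(0,0,255),-1)
    p=proj(d,[b[0],b[1],.033]); cv2.circle(m,tuple(int(v) for v in (p-[325,140]+.5)*3),3,(255,255,0),-1)
im2=np.zeros((580,765,3),np.uint8); im2[:,:480]=im; im2[:285,480:]=m
cv2.imwrite('pics/o1.png',im2)
E
```

```text
[ 0.5363 -0.2684 37.7982 67.3473 42.6296]
[  0.5422  -0.3808 -51.7207  68.7376  42.3164]
```

View pics/o1.png

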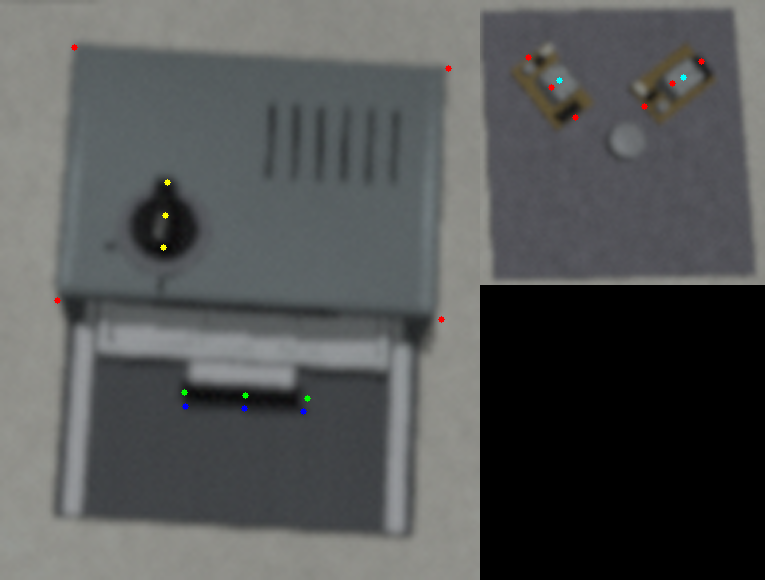

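```bash
cat >> h.py <<'E'
O=np.array([.624,.001]); YAW=-2.2
def S(x,y):
    a=np.radians(YAW); return O+np.array([[np.cos(a),-np.sin(a)],[np.sin(a),np.cos(a)]])@[x,y]
def F(): return np.array(r.sense()['contact_force'])
def press(x0):
    """x0: face position in scanner frame to start from; presses to the stop, returns"""
    ori=[180,0,YAW]; z=.182+.036
    r.grab(5)
    r.reach([*S(-.22,0),.33],ori); r.servo_line([*S(-.22,0),z],speed=.2)
    r.servo_line([*S(x0-.010-.012,0),z],speed=.15)
    f0=F(); x=x0-.022; log=[]
    ax=S(1,0)-S(0,0)
    xmax=-.063-.010+.012
    while x<xmax:
        x+=.004 if x<-.063-.010-.016 else .0015
        r.servo_line([*S(x,0),z],speed=.06); f=-(F()-f0)[:2]@ax; log.append((round(x,4),round(f,1)))
        if f>14: break
    print('press',log[-12:])
    r.wait(.1)
    r.servo_line([*S(-.23,0),z],speed=.3)
    r.servo_line([*S(-.23,0),.34],speed=.25)
HOME=[-71.087,5.22,70.514,0,104.267,-3.249]
E
python3 - <<'E'
from h import *
press(-.078); r.move_joints(HOME)
d=r.snapshot('top')
for b in boards(d,(325,140),(420,235),.004): print(np.round(b,4))
im=crop(d,190,60,310,205,4)
def dot(x,yy,z,c):
    p=proj(d,[*S(x,yy),z]); cv2.circle(im,tuple(int(v) for v in (p-[190,60]+.5)*4),2,c,-1)
for x in(-.03,.14):
    for yy in(-.122,.122): dot(x,yy,.091,(0,0,255))
for yy in(-.04,0,.04): dot(-.178,yy,.06,(0,255,0))
for yy in(-.062,0,.062):
    for a in(-.042,.042):
        for b in(-.027,.027): dot(-.1+a,yy+b,.026,(255,255,0))
dot(.015,.055,.131,(0,255,255)); dot(.015,.055,.101,(255,0,255))
cv2.imwrite('pics/o2.png',im); print(r.sense()['clock'])
E
```

```text
press [(-0.0835, np.float64(4.7)), (-0.082, np.float64(4.6)), (-0.0805, np.float64(6.0)), (-0.079, np.float64(5.0)), (-0.0775, np.float64(5.2)), (-0.076, np.float64(5.9)), (-0.0745, np.float64(5.5)), (-0.073, np.float64(5.4)), (-0.0715, np.float64(5.3)), (-0.07, np.float64(5.3)), (-0.0685, np.float64(10.5)), (-0.067, np.float64(17.8))]
[ 0.5362 -0.2684 37.9689 67.5696 42.6776]
[  0.5421  -0.3807 -51.9227  68.5599  42.4366]
13.2
```

View pics/o2.png

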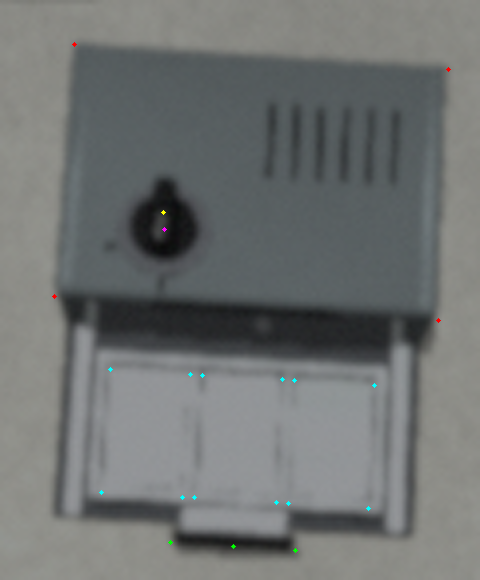

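The tray is out, and the predicted pocket dots fall on the pockets. The knob disc is centred at about (164,226), matching my model. Next I'll load the boards.

```bash
sed -i 's/^O=np.*/O=np.array([.6252,.001]); YAW=-2.2/' h.py
cat >> h.py <<'E'
G=.182+.011
def pick(x,y,yaw,zf):
    r.let_go(); ori=[180,0,yaw]
    r.reach([x,y,zf+G+.10],ori); r.servo_line([x,y,zf+G],speed=.12)
    r.grab(15); s=r.sense(); print('grip',s['opening'],s['gripper_force'])
    r.servo_line([x,y,zf+G+.12],speed=.15); print('held',r.sense()['opening'])
def place(x,y,yaw,zf):
    r.reach([x,y,zf+G+.09],[180,0,yaw]); r.servo_line([x,y,zf+G+.015],speed=.15)
    r.servo_line([x,y,zf+G+.001],speed=.04); r.wait(.2)
    r.let_go(); r.wait(.1); r.servo_line([x,y,zf+G+.12],speed=.2); print('placed, opening',r.sense()['opening'])
E
python3 - <<'E'
from h import *
for yy,w in((.062,0),(-.062,1)):
    d=r.snapshot('top')
    B=sorted(boards(d,(325,140),(420,235),.004),key=lambda b:-b[1])
    print([list(np.round(b,3)) for b in B])
    b=B[0]; pick(*b[:3],.004); place(*S(-.1,yy),YAW,.026)
    r.move_joints(HOME)
d=r.snapshot('top')
im=np.hstack([crop(d,200,120,310,220,4),crop(d,325,140,395,240,4)])
cv2.imwrite('pics/p1.png',im); print(r.sense()['clock'])
print(boards(d,(200,120),(310,220),.026))
E
```

```text
[[np.float64(0.536), np.float64(-0.269), np.float64(37.369), np.float64(67.514), np.float64(43.325)], [np.float64(0.542), np.float64(-0.381), np.float64(-51.537), np.float64(68.924), np.float64(42.345)]]
grip 0.02390924314827284 14.999989718198776
held 0.023726585173719124
placed, opening 0.08790947717898649
[[np.float64(0.542), np.float64(-0.381), np.float64(-51.748), np.float64(68.533), np.float64(42.328)]]
grip 0.023954354402766113 14.998543560504913
held 0.023824471616440624
placed, opening 0.08810568818643984
37.6417
[(0.52365673828125, -0.05620682525634765, -1.5236663818359375, 64.1966552734375, 39.10127639770508), (0.5251475219726562, 0.06755384826660156, -2.1257705688476562, 63.217567443847656, 39.38656234741211)]
```

View pics/p1.png

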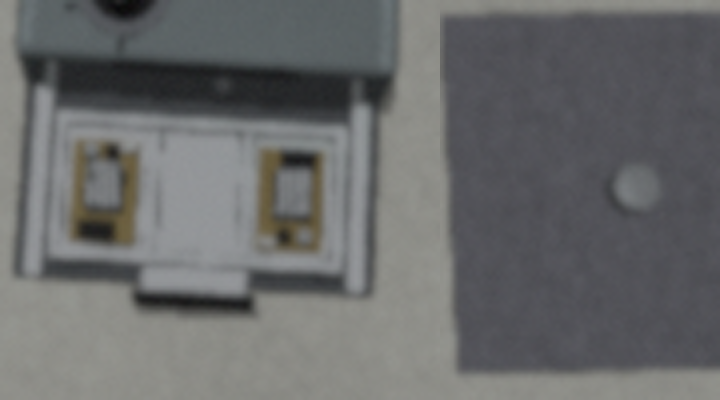

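Both boards lie flat and square in the outer pockets, at (105,190) and (290,200) in the crop, and the mat holds only the cup. I'll press the tray home.

```bash
sed -i 's/    f0=F(); x=x0-.022; log=\[\]/    f0=F(); x=x0-.022; log=[]\n    if x0<-.1: x=-.100; r.servo_line([*S(x,0),z],speed=.08)/' h.py
python3 - <<'E'
from h import *
press(-.178); r.move_joints(HOME)
d=r.snapshot('top'); e=r.snapshot('side')
im=np.hstack([crop(d,200,65,300,205,4),crop(e,160,140,260,280,4)])
cv2.imwrite('pics/l1.png',im); print(r.sense()['clock'])
E
```

```text
press [(-0.0835, np.float64(3.7)), (-0.082, np.float64(4.1)), (-0.0805, np.float64(3.5)), (-0.079, np.float64(4.7)), (-0.0775, np.float64(4.6)), (-0.076, np.float64(5.1)), (-0.0745, np.float64(5.3)), (-0.073, np.float64(4.3)), (-0.0715, np.float64(4.5)), (-0.07, np.float64(6.6)), (-0.0685, np.float64(13.7)), (-0.067, np.float64(19.8))]
51.4333
```

View pics/l1.png

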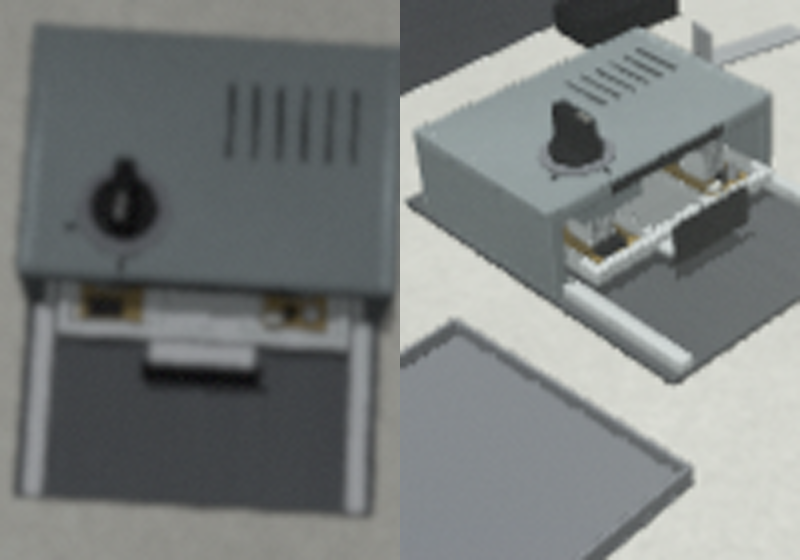

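The tray is locked with the plate about 48 mm in front of the hood, and both boards show flat under the hood edge. The knob bar is nearly along the scanner's x axis. Next is the knob.

Run:
```python
from h import *
k=S(.015,.055); z=.29; y0=YAW-4
r.let_go(); r.reach([*k,z+.08],[180,0,y0]); print(r.sense()['joints'][5])
r.servo_line([*k,z],speed=.12); r.grab(20); s=r.sense(); print('open',s['opening'],s['contact_force'],s['torque'])
def turn(a,b):
    for y in np.linspace(a,b,6)[1:]:
        r.reach([*k,z],[180,0,y]); s=r.sense(); print(round(y-y0,1),round(s['torque'][2],3),np.round(s['contact_force'],1),round(s['opening'],4))
turn(y0,y0-56); r.wait(2.4)
turn(y0-56,y0+1)
r.let_go(); r.servo_line([*k,z+.1],speed=.15); r.move_joints(HOME)
d=r.snapshot('top'); e=r.snapshot('side')
im=np.hstack([crop(d,200,65,300,205,4),crop(e,160,140,260,280,4)])
cv2.imwrite('pics/k1.png',im); print(r.sense()['clock'])
```

```text
98.09222333420801
open 0.013915640415122315 [-0.29242217 -1.05979229  0.32307222] [-0.12038983  0.03725487  0.07781475]
-11.2 -0.021 [ 1.2  1.3 -0.5] 0.0144
-22.4 0.023 [ 2.3  4.  -1.1] 0.014
-33.6 -0.01 [ 3.2  5.5 -3.7] 0.0137
-44.8 -0.001 [ 5.1  6.9 -2.5] 0.0139Traceback (most recent call last):
  File "<stdin>", line 8, in <module>
  File "<stdin>", line 7, in turn
station.IKError: the arm cannot take that pose within its joint ranges
```

Run:
```python
from h import *
k=S(.015,.055); z=.29; y0=YAW-4
def go(y):
    r.reach([*k,z],[180,0,y]); s=r.sense(); print(round(y-y0,1),round(s['torque'][2],3),np.round(s['contact_force'],1),round(s['opening'],4),s['joints'][5])
go(y0-51.5); 
d=r.snapshot('top'); e=r.snapshot('side')
im=np.hstack([crop(d,200,65,300,205,4),crop(e,160,140,260,280,4)])
cv2.imwrite('pics/k1.png',im); print(r.sense()['clock'])
```

```text
-51.5 -0.039 [ 7.5  8.4 -2.5] 0.014 149.31937856176185
58.95
```

View pics/k1.png

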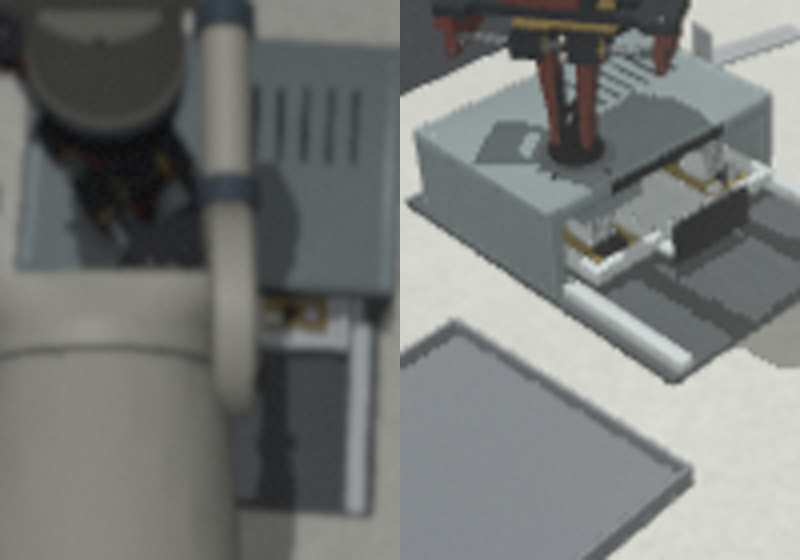

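The gripper holds the knob bar turned by about 0.97 rad, which is scan, and the tray is still locked. I'll hold it there and then turn it back.

Run:
```python
from h import *
k=S(.015,.055); z=.29; y0=YAW-4
r.wait(2.2)
for a in(-40,-30,-20,-10,-1): r.reach([*k,z],[180,0,y0+a])
print(np.round(r.sense()['contact_force'],1))
r.let_go(); r.servo_line([*k,z+.1],speed=.15); r.move_joints(HOME)
d=r.snapshot('top'); e=r.snapshot('side')
im=np.hstack([crop(d,200,65,300,205,4),crop(e,160,140,260,280,4)])
cv2.imwrite('pics/k2.png',im); print(r.sense()['clock'])
```

```text
[ 1.   2.2 -1.4]
67.3417
```

View pics/k2.png

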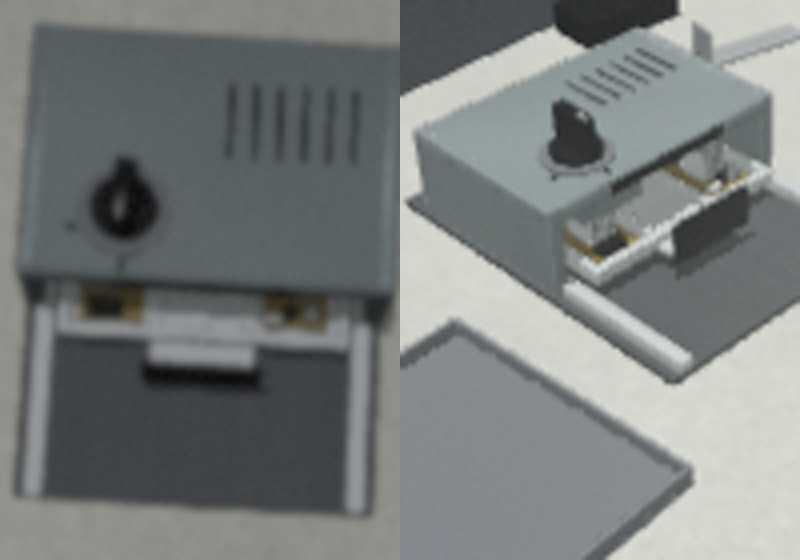

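The knob is back near zero and the tray is still locked with both boards in it. I'll release the tray and unload.

Run:
```python
from h import *
press(-.078); r.move_joints(HOME)
for i,(x,y) in enumerate(((.455,.36),(.455,.26))):
    d=r.snapshot('top')
    B=sorted(boards(d,(200,120),(310,220),.026),key=lambda b:-b[1])
    print([list(map(float,np.round(b,3))) for b in B])
    if len(B)!=2-i or abs(B[0][0]-.524)>.012 or not(55<B[0][3]<75): print('check'); break
    b=B[0]; pick(*b[:3],.026); place(x,y,1.8,.004)
    r.move_joints(HOME)
d=r.snapshot('top')
cv2.imwrite('pics/f1.png',crop(d,70,65,310,230,3)); print(r.sense()['clock'])
```

```text
press [(-0.085, np.float64(4.3)), (-0.0835, np.float64(3.2)), (-0.082, np.float64(4.1)), (-0.0805, np.float64(4.5)), (-0.079, np.float64(4.5)), (-0.0775, np.float64(5.3)), (-0.076, np.float64(4.3)), (-0.0745, np.float64(4.6)), (-0.073, np.float64(4.2)), (-0.0715, np.float64(5.9)), (-0.07, np.float64(8.6)), (-0.0685, np.float64(15.4))]
[[0.523, 0.068, -2.289, 63.136, 39.281], [0.521, -0.056, -2.164, 64.631, 39.268]]
grip 0.023903084192662245 15.000074207782745
held 0.023693958692678038
placed, opening 0.08772599216281379
[[0.521, -0.056, -1.666, 64.787, 39.233]]
grip 0.023494049355437533 15.000039786100388
held 0.023691495860704126
placed, opening 0.08783343555800828
107.475
```

View pics/f1.png

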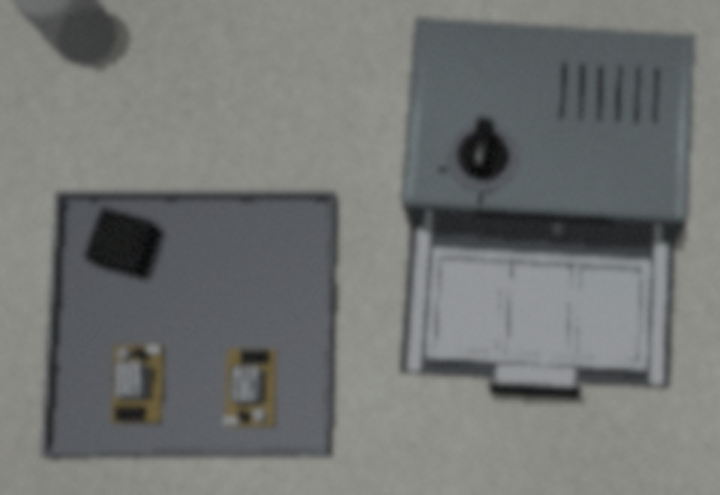

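Both boards lie flat in the finished tray, at (137,385) and (250,388), clear of the speaker. I'll press the empty tray home.

Run:
```python
from h import *
press(-.178); r.move_joints(HOME); r.let_go(); r.wait(.5)
d=r.snapshot('top')
print(boards(d,(80,120),(190,230),.004))
cv2.imwrite('pics/f2.png',crop(d,70,65,430,230,2)); print(r.sense()['clock'])
```

```text
press [(-0.0835, np.float64(5.1)), (-0.082, np.float64(4.8)), (-0.0805, np.float64(4.8)), (-0.079, np.float64(5.7)), (-0.0775, np.float64(5.4)), (-0.076, np.float64(5.2)), (-0.0745, np.float64(4.9)), (-0.073, np.float64(5.5)), (-0.0715, np.float64(4.0)), (-0.07, np.float64(8.1)), (-0.0685, np.float64(14.0)), (-0.067, np.float64(21.1))]
[(0.4520311584472656, 0.36021578979492186, 1.1789286136627197, 58.76045227050781, 42.0687370300293), (0.45483160400390626, 0.26091015625, 1.7787423133850098, 66.04161071777344, 41.37553405761719)]
123.0917
```

View pics/f2.png

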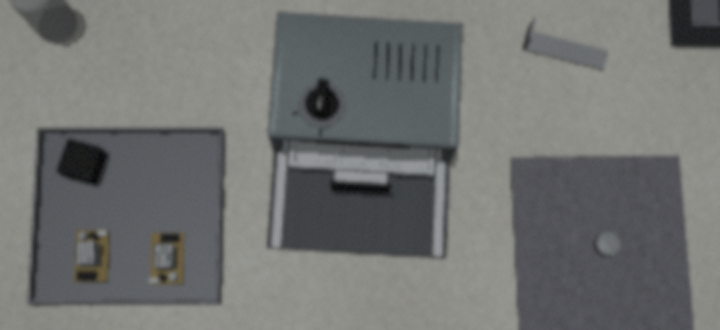

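The tray is locked home and empty, both boards lie in the finished tray at (92,255) and (167,258), and the knob is at standby.

```bash
python3 -c "
from station import r
print(r.hand_in())"
```

```text
the job is handed in; nothing more can be done
None
```

I scanned both boards and laid them flat in the finished tray, with the empty scanner tray locked home and the knob back at standby; the job is handed in, but the station returned no verdict.

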